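# Clear the laboratory mat: vials, jars and balance weight to their places

### The job

Clear the mat after the sample run by sorting the five things that stand on it: the two slim vials go into the two-celled rack, one in each cell, the two squat jars side by side into the long low tray, and the knobbed steel weight into the small square case. Set each down standing upright on the floor of its place and never tip one over, and leave the amber reagent bottle and the orange tube rack where they are.

Things in the scene. Friction and masses are not known exactly. Their poses are not given: they have to be found in the camera images.
- vial_a: slim round sample vial standing upright: white plastic body 28 mm diameter, 45 mm high, then a grey screw cap 24 mm diameter, 61 mm high over all; about 40 g. Origin: centre of its underside, z up its axis. The two vials are alike and interchangeable.
- vial_b: slim round sample vial standing upright: white plastic body 28 mm diameter, 45 mm high, then a grey screw cap 24 mm diameter, 61 mm high over all; about 40 g. Origin: centre of its underside, z up its axis. The two vials are alike and interchangeable.
- jar_a: squat round specimen jar standing upright: white plastic body 52 mm diameter with a grey screw lid 51 mm diameter from 41 mm up, 55 mm high over all; about 90 g. Origin: centre of its underside, z up its axis. The two jars are alike and interchangeable.
- jar_b: squat round specimen jar standing upright: white plastic body 52 mm diameter with a grey screw lid 51 mm diameter from 41 mm up, 55 mm high over all; about 90 g. Origin: centre of its underside, z up its axis. The two jars are alike and interchangeable.
- weight: round stainless steel balance weight standing upright: body 40 mm diameter and 40 mm high, a narrow neck and on top a knob 24 mm diameter from 49 mm up, 60 mm high over all; about 0.5 kg. Origin: centre of its underside, z up its axis.
- vial_rack: grey plastic rack, an open box fixed to the bench, 70 mm along its x, 130 mm along its y, 25 mm high, walls and floor about 4 mm; one wall 22 mm high across the middle (at y = 0) makes two equal cells, each about 62 by 59 mm, with their centres at y = +31 and y = -31 mm. Origin: centre of its underside, z up.
- jar_tray: long low steel tray, an open box without divisions fixed to the bench, 90 mm along its x, 170 mm along its y, 18 mm high, walls and floor about 4 mm; holds two jars side by side along y (for example at y = +40 and y = -40 mm). Origin: centre of its underside, z up.
- weight_case: small square wooden case, an open box without lid or divisions fixed to the bench, 84 by 84 mm, 22 mm high, walls and floor about 7 mm, inside 70 by 70 mm. Origin: centre of its underside, z up.
- reagent_bottle: amber glass reagent bottle with black cap, 60 mm diameter, 110 mm high, standing loose at the left of the work; not to be moved. Origin: centre of its underside.
- tube_rack: orange plastic microtube rack, a block 75 mm along its x, 200 mm along its y, 28 mm high (40 mm with the tubes in it), lying loose at the right of the work; not to be moved. Origin: centre of its underside.

How it is judged:
By the outcome, as a careful person would: the job done as asked, in the order asked, and still so for the second after the job is handed in, with the robot touching nothing.
It also fails if it takes over 122 s, if anything falls off the work surface, if the arm or the gripper's body presses on something with over 40 N, if the wrist force passes 120 N, or if a joint passes its speed limit or range.

### The arm

A 6-joint arm with a two-finger parallel gripper is mounted at the origin on the work surface. World frame = base frame: x ahead of the robot, y to its left, z up, the work surface at z = 0. Lengths are in m, angles in degrees, forces in N, time in s.
With the tool pointing down it reaches from about 0.3 to 0.75 m from the base axis. Payload 8.5 kg.
Tool frame: the origin (TCP) lies midway between the tips of the shut fingers; the grasp point (between the pads) lies 19 mm behind it; z points along the fingers, y is the line along which they close (so a half turn about z gives the same grasp; the last joint's range is limited). The gripper opens to 85 mm and grips with 20 to 120 N. Pads are 22 mm wide; open, the fingers measure 114 mm over their backs; the gripper's body (76 mm by 85 mm) begins 54 mm behind the grasp point. The pads swing forward as they close: fully open they stand 13 mm farther back than shut.
Start: joints at [-88.654, 21.807, 74.336, -0, 83.858, -12.336], TCP at [0.13, -0.534, 0.231] pointing down, gripper open.
Joint ranges: [-178.18, 178.18], [-50.72, 133.34], [12.68, 142.11], [-81.47, 261.47], [9.98, 163.14], [-165.26, 165.26]. Speed limits (degrees/s): [136.94, 136.94, 180, 180, 180, 180].

### API

Orientations are given as a 3x3 rotation matrix whose columns are the frame's x, y, z axes.
In Python, from rig import env, viewer, recognise, pinpoint gives the robot as it stands.
- The arm moves only by the tool move_arm, never from a script. Its argument "plan" is text: rows parted by semicolons, each of 7 numbers parted by spaces: the shift along the tool's x, y, z in m, then the turn, a rotation vector about the tool's x, y, z in rad, then the finger opening in m, from 0 to 0.0854. A call has 1 to 12 rows; each row shifts and turns the commanded pose from where the row before left it, along the tool's axes as they then stand; what a row does not reach is not made up. A row lasts 1/8 s, in which the tool goes at most 62.5 mm and 10.7 degrees, less where a joint would pass 70% of its speed; a pose out of reach is approached as far as the arm can. A call is refused whole if a number of a shift passes 0.0625 or a number of a turn 0.188, either way. A call with a gripper value outside its range is refused whole. The fingers move at their own pace and stop on an object; "grip_force" is the grip in N (left out, the last holds). Time passes only in rows, so rows that do not move let the fingers close. It gives the time, the measured TCP pose, the force, the opening and the grip force at its end, in the units of the state.
- env.observe(): the state, without advancing time (a new reading comes with each control period).
- viewer.get_image(name): name is "side" or "top" or "wrist"; returns (picture, depth): 400x640x3 uint8, red, green, blue; 400x640 float32, m along the optical axis (not along the pixel's ray), 0 where there is no reading.
- viewer.calibration(name): a dict with "fx", "fy", "cx", "cy" (pixels), "k1" (the pictures are not rectified: a ray, as slopes to the right and down, at radius r is drawn at 1 + k1 r^2 times it, then the intrinsics apply), "R" (3x3) and "t" (3): a world point X has camera coordinates R X + t. Camera axes: x right, y down, z forward; pixel columns grow to the right and rows downward; lengths in m; the calibration is good to about 2 mm. A picture is of the moment at which its call begins: read the wrist's pose just before it. calibration takes no time and is no camera call; for the wrist camera it gives the pose at the moment of the call.
- env.close_job(): hands the job in; it is judged then, once.
Trained networks look in the newest picture that a camera, given by its name, has taken for a name from the list of things; names that differ only in an ending like _2 or _b are one class to them, and where a whole thing is asked for, a point or a joint stands for the part that bears it (a point fixed in the world has none). Each returns a list of dicts, best first, with "conf" (0 to 1); they miss things now and then, are a little off and sometimes report something else, mostly with a low value. They report only what shows in the picture. A call takes as long as a camera call.
- recognise(camera, name): "extent" ([centre column, centre row, width, height] in pixels, round what is visible of it).
- pinpoint(camera, name): "pixel" ([column, row] in pixels: a listed point, or the origin of a listed thing).
The state is a dict: "time_s": time; "q": joint angles; "qvel": joint speeds; "joint_efforts": joint torques, N m; "position": TCP position; "tool_rot": TCP orientation; "ft_force": force on the tool from outside, world axes, zero at the start; "wrist_torque": the same for the moment, N m; "grip_width": finger opening in m; "gripper_force": force on a finger pad.
Only numpy, scipy, OpenCV 4.12 (cv2) and the standard library are available. Lean on these libraries where they do the work, as an engineer would, in place of code of your own. Each camera call takes 0.05 s, during which the arm holds its last target. There are 200 camera calls.

## Working session

There is one attempt and no reset: what is moved stays moved. The work goes in short steps, Python scripts to look and compute and a tool call to move; the robot and the scene stay as the last step left them, time stands still between calls to the robot, and variables do not carry over. Pictures are saved under pics/ and viewed, at most 14 in all, crops included, and the job is handed in when it is done.

Besides the shell and the picture viewer there is one more tool, called after "Call:" as name(argument=value, ...) on one line, values as JSON. move_arm: Moves the arm, as the interface text tells. Its arguments: {"type":"object","properties":{"plan":{"type":"string"},"grip_force":{"type":"number"}},"required":["plan"]}

```bash
ls; mkdir -p pics; cat > h.py <<'E'
import numpy as np, cv2
from rig import env, viewer, recognise, pinpoint
def ray(cam,px,c=None):
    c=c or viewer.calibration(cam)
    d=np.array([(px[0]-c['cx'])/c['fx'],(px[1]-c['cy'])/c['fy']]);u=d.copy()
    for _ in range(20): u=d/(1+c['k1']*(u@u))
    R=np.array(c['R']);t=np.array(c['t'])
    return -R.T@t, R.T@np.array([u[0],u[1],1.])
def atz(cam,px,z,c=None):
    o,d=ray(cam,px,c); return o+d*(z-o[2])/d[2]
def cloud(cam,depth,c=None):
    c=c or viewer.calibration(cam)
    v,u=np.mgrid[0:400,0:640]
    K=np.array([[c['fx'],0,c['cx']],[0,c['fy'],c['cy']],[0,0,1.]])
    p=cv2.undistortPoints(np.stack([u.ravel(),v.ravel()],1).astype(float)[:,None],K,np.array([c['k1'],0,0,0.]))[:,0]
    z=depth.ravel(); X=np.c_[p*z[:,None],z]
    return ((X-np.array(c['t']))@np.array(c['R'])).reshape(400,640,3)
E
python3 - <<'E'
from h import *
s=env.observe();print(s['time_s'],s['position'],np.round(s['tool_rot'],3).tolist(),s['ft_force'],s['grip_width'])
for cam in ['top','side']:
    im,d=viewer.get_image(cam);cv2.imwrite(f'pics/{cam}0.png',im[:,:,::-1]);np.save(f'{cam}0.npy',d)
    c=viewer.calibration(cam);print(cam,c['k1'],(-np.array(c['R']).T@c['t']).round(3))
    if cam=='top':
        for n in ['vial_a','jar_a','weight','vial_rack','jar_tray','weight_case','reagent_bottle','tube_rack']:
            for r in pinpoint(cam,n)[:4]: print(n,round(r['conf'],2),np.round(r['pixel'],1),atz(cam,r['pixel'],0).round(4))
E
```

```text
pics
0.0 [ 0.13007519 -0.53409067  0.23071993] [[0.972, 0.237, -0.0], [0.237, -0.972, 0.001], [0.0, -0.001, -1.0]] [-0.56952154  0.59591005  1.55622835] 0.08527493826452587
top -0.030769382917250152 [ 0.353 -0.014  1.055]
vial_a 0.46 [395.7 227.1] [ 0.4285 -0.2255  0.    ]
jar_a 0.66 [316.1 215.8] [4.609e-01 4.000e-04 0.000e+00]
jar_a 0.56 [243.  226.2] [0.4312 0.2088 0.    ]
weight 0.55 [356.7 213.7] [ 0.4668 -0.1156  0.    ]
vial_rack 0.77 [237.4 164.8] [0.6111 0.2316 0.    ]
jar_tray 0.72 [393.  162.2] [ 0.6179 -0.2244  0.    ]
weight_case 0.76 [314.1 152.8] [0.6468 0.0064 0.    ]
reagent_bottle 0.57 [172.2 214.9] [0.4635 0.4152 0.    ]
reagent_bottle 0.42 [394.6 226.8] [ 0.4294 -0.2224  0.    ]
tube_rack 0.82 [466.5 206.2] [ 0.4879 -0.4311  0.    ]
side -0.064529108261511 [0.047 0.99  0.667]
```

View pics/top0.png

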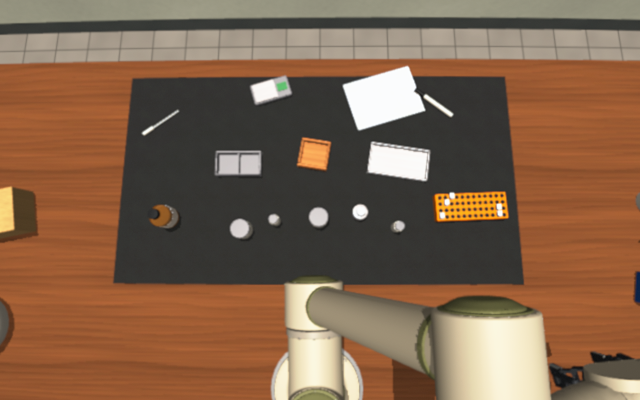

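View pics/side0.png

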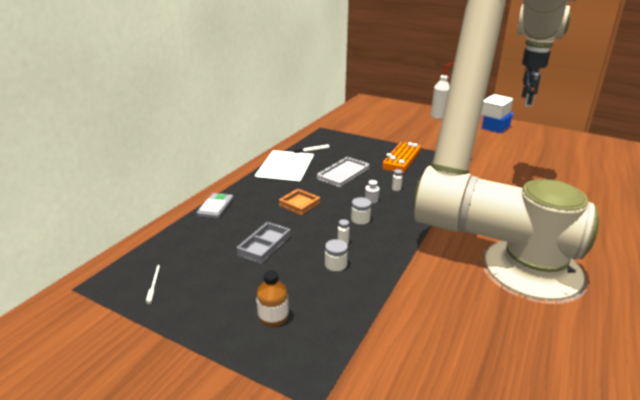

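```bash
python3 - <<'E'
from h import *
d=np.load('top0.npy');P=cloud('top',d)
m=(P[...,2]>0.010)&(d>0)&(P[...,0]>0.25)
m&=P[...,2]<0.13
n,l,st,ce=cv2.connectedComponentsWithStats(m.astype(np.uint8))
for i in range(1,n):
    if st[i,4]<25: continue
    Q=P[l==i];z=np.percentile(Q[:,2],95)
    T=Q[Q[:,2]>z-0.006]
    (rc,rs,ra)=cv2.minAreaRect(Q[:,:2].astype(np.float32)*1000)
    print(st[i],'zmax',z.round(3),'top mean',T.mean(0).round(3),'rect',np.round(rc,1),np.round(rs,1),round(ra,1))
E
```

```text
[250  76  42  29 747] zmax 0.021 top mean [0.837 0.138 0.018] rect [839.1 136.6] [ 62.7 115.2] 17.4
[415  88  38  29 138] zmax 0.016 top mean [ 0.8   -0.348  0.013] rect [ 799.6 -349.4] [134.1  11.7] 52.3
[297 137  33  33 308] zmax 0.025 top mean [0.641 0.008 0.022] rect [640.3   8.5] [83.9 85. ] 80.5
[367 142  63  39 334] zmax 0.02 top mean [ 0.618 -0.236  0.018] rect [ 618.6 -236.3] [171.   91.6] 81.0
[215 151  47  25 376] zmax 0.027 top mean [0.609 0.227 0.024] rect [612.4 224.7] [131.8  69.9] 90.0
[   0  187   34   51 1461] zmax 0.081 top mean [0.47  0.848 0.079] rect [465.7 876.6] [121.3 103.1] 12.0
[ 433  192   75   29 1975] zmax 0.038 top mean [ 0.482 -0.428  0.036] rect [ 485.8 -432.7] [ 75.9 201.4] 1.8
[148 205  31  23 550] zmax 0.11 top mean [0.456 0.423 0.109] rect [455.3 418.8] [52.5 59.6] 86.2
[352 204  15  16 179] zmax 0.062 top mean [ 0.469 -0.119  0.06 ] rect [ 469.7 -119.1] [36.8 39.1] 45.2
[309 207  19  20 295] zmax 0.058 top mean [ 0.454 -0.005  0.055] rect [453.4  -4.3] [49.8 49.4] 26.8
[268 214  12  11  97] zmax 0.064 top mean [0.448 0.118 0.061] rect [446.9 116.8] [23.5 26.5] 29.5
[231 219  22  20 332] zmax 0.058 top mean [0.423 0.206 0.055] rect [422.  205.4] [50.1 49.6] 89.7
[391 221  13  11 111] zmax 0.064 top mean [ 0.429 -0.223  0.061] rect [ 428.7 -221. ] [26.7 25.1] 2.7
[637 272   3  19  36] zmax 0.018 top mean [ 0.273 -0.895  0.014] rect [ 275.4 -895.6] [ 5.6 49.8] 78.9
```

The top view shows jars at (240,229) and (318,217), vials at (274,219) and (398,227), the weight at (360,212), and boxes behind them at (238,163), (314,154) and (399,162). This agrees with the depth blobs. I'll close the fingers along world x for every object and start with the right-hand vial.

Call:
move_arm(plan="0 0 0 0 0 -0.1665 0.07; 0 0 0 0 0 -0.1665 0.07; 0 0 0 0 0 -0.1665 0.07; 0 0 0 0 0 -0.1665 0.07; 0 0 0 0 0 -0.1665 0.07; 0 0 0 0 0 -0.1665 0.07; 0 0 0 0 0 -0.1665 0.07; 0 0 0 0 0 -0.1665 0.07; 0 0 0 0 0 0 0.07", grip_force=30)

```text
time_s: 1.62
position: [0.1301, -0.5344, 0.2313]
tool_rot: [[0.001, 1.0, -0.0], [1.0, -0.001, 0.0], [0.0, -0.0, -1.0]]
ft_force: [-0.4, 0.5, -0.1]
grip_width: 0.07
gripper_force: 0.0
```

Call:
move_arm(plan="0.03 0.03 0 0 0 0 0.07; 0.04 0.038 0 0 0 0 0.07; 0.04 0.038 0 0 0 0 0.07; 0.04 0.038 0 0 0 0 0.07; 0.04 0.038 0 0 0 0 0.07; 0.04 0.038 0 0 0 0 0.07; 0.04 0.038 0 0 0 0 0.07; 0.03 0.03 0.02 0 0 0 0.07; 0.012 0.0105 0.03 0 0 0 0.07; 0 0 0.03 0 0 0 0.07; 0 0 0 0 0 0 0.07")

```text
time_s: 3.0
position: [0.428, -0.2217, 0.1501]
tool_rot: [[0.003, 1.0, -0.003], [1.0, -0.003, 0.003], [0.003, -0.003, -1.0]]
ft_force: [-0.2, 0.5, 0.5]
grip_width: 0.0698
gripper_force: 0.0
```

```bash
cat > look.py <<'E'
from h import *
import sys
s=env.observe();print(s['time_s'],s['position'].round(4),np.round(s['tool_rot'],3).tolist(),np.round(s['ft_force'],1),s['grip_width'])
c=viewer.calibration('wrist');im,d=viewer.get_image('wrist');cv2.imwrite(f'pics/{sys.argv[1]}.png',im[:,:,::-1])
P=cloud('wrist',d,c);m=((P[...,2]>0.010)&(d>0)&(P[...,2]<0.13)).astype(np.uint8)
n,l,st,ce=cv2.connectedComponentsWithStats(m)
for i in range(1,n):
    if st[i,4]<150: continue
    Q=P[l==i];z=np.percentile(Q[:,2],95);T=Q[Q[:,2]>z-0.004]
    rc,rs,ra=cv2.minAreaRect(T[:,:2].astype(np.float32)*1000)
    print(st[i],'z',z.round(3),'rect of top',np.round(rc,1),np.round(rs,1),round(ra,1))
E
python3 look.py w1
```

```text
3.0 [ 0.428  -0.2217  0.1501] [[0.003, 1.0, -0.003], [1.0, -0.003, 0.003], [0.003, -0.003, -1.0]] [-0.2  0.5  0.5] 0.06982805743972673
[ 345   37   55   55 2308] z 0.061 rect of top [ 468.7 -118.5] [23.8 23.1] 32.5
[ 448  101  144  180 3788] z 0.019 rect of top [ 617.2 -234.5] [170.3  92.1] 81.3
[ 306  171   33   43 1128] z 0.062 rect of top [ 429.  -221.9] [22.7 23.2] 53.2
[ 337  283   69   64 3351] z 0.038 rect of top [ 480.  -352.3] [18.5 63.9] 66.4
[601 294  39  38 310] z 0.013 rect of top [ 776.2 -375.5] [57.1 13. ] 53.7
```

Call:
move_arm(plan="0 0.001 0.03 0 0 0 0.07; 0 0 0.04 0 0 0 0.07; 0 0 0.035 0 0 0 0.07; 0 0 0.018 0 0 0 0.07; 0 0 0.005 0 0 0 0.07; 0 0 0 0 0 0 0.06; 0 0 0 0 0 0 0.04; 0 0 0 0 0 0 0.015; 0 0 0 0 0 0 0.015; 0 0 0 0 0 0 0.015; 0 0 0 0 0 0 0.015", grip_force=30)

```text
time_s: 4.42
position: [0.4299, -0.2227, 0.0242]
tool_rot: [[0.0, 1.0, 0.001], [1.0, -0.0, -0.001], [-0.001, 0.001, -1.0]]
ft_force: [-1.2, -0.6, 5.7]
grip_width: 0.0271
gripper_force: 29.3
```

Call:
move_arm(plan="0 0 -0.01 0 0 0 0.015; 0 0 -0.03 0 0 0 0.015; 0 0 -0.04 0 0 0 0.015; 0.02 0.01 -0.03 0 0 0 0.015; 0.04 0.02 -0.01 0 0 0 0.015; 0.05 0.022 0 0 0 0 0.015; 0.05 0.022 0 0 0 0 0.015; 0.05 0.022 0 0 0 0 0.015; 0.05 0.022 0 0 0 0 0.015; 0.05 0.022 0 0 0 0 0.015; 0.04 0.022 0 0 0 0 0.015; 0.03 0.02 0 0 0 0 0.015")

```text
time_s: 5.92
position: [0.6119, 0.1596, 0.144]
tool_rot: [[-0.001, 1.0, 0.0], [1.0, 0.001, 0.0], [0.0, 0.0, -1.0]]
ft_force: [-0.3, -0.5, -0.7]
grip_width: 0.0263
gripper_force: 29.7
```

Call:
move_arm(plan="0.025 0 0 0 0 0 0.015; 0.012 0 0 0 0 0 0.015; 0 0 0 0 0 0 0.015; 0 0 0 0 0 0 0.015")

```text
time_s: 6.42
position: [0.6116, 0.1937, 0.1436]
tool_rot: [[0.001, 1.0, 0.0], [1.0, -0.001, -0.0], [-0.0, 0.0, -1.0]]
ft_force: [-0.2, 0.5, 0.2]
grip_width: 0.0264
gripper_force: 29.7
```

```bash
python3 look.py w2
```

```text
6.425 [0.6116 0.1937 0.1436] [[0.001, 1.0, 0.0], [1.0, -0.001, -0.0], [-0.0, 0.0, -1.0]] [-0.2  0.5  0.2] 0.02635478317063535
[ 278   70   86  164 3390] z 0.123 rect of top [611.2 202.2] [27.7 12.7] 0.5
[  56  142   91   68 4657] z 0.056 rect of top [422.2 210.2] [50.4 51.1] 73.7
[ 509  175   73  118 6639] z 0.02 rect of top [838.1 141.5] [ 61.9 112.1] 17.2
[ 118  244   56   52 1631] z 0.062 rect of top [447.6 119.1] [23.8 23.5] 81.4
[310 312  50  28 564] z 0.023 rect of top [626.5  39.5] [30.9 47.8] 81.4
```

View pics/w2.png

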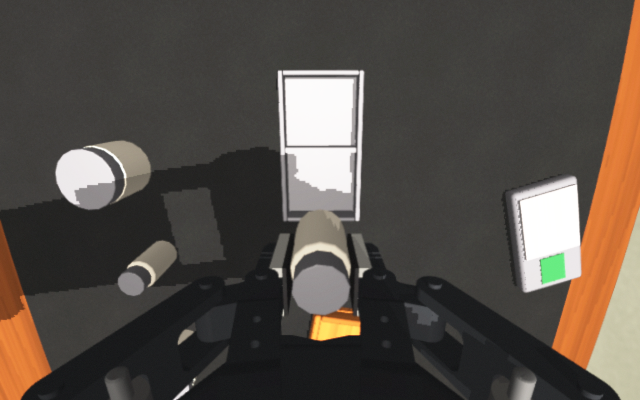

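```bash
python3 - <<'E'
from h import *
for p in [(279,71),(363,71),(280,220),(360,220)]: print(atz('wrist',p,0.025).round(4))
for cam in ['top']:
    c=viewer.calibration(cam)
    for p in [(216,151),(262,151),(215,175),(261,176)]: print(cam,atz(cam,p,0.025).round(4))
E
```

```text
[0.5782 0.2923 0.025 ]
[0.6457 0.2922 0.025 ]
[0.5744 0.1645 0.025 ]
[0.6476 0.1645 0.025 ]
top [0.6462 0.2896 0.025 ]
top [0.6457 0.1561 0.025 ]
top [0.5753 0.289  0.025 ]
top [0.572 0.157 0.025]
```

Call:
move_arm(plan="0.002 0 0.02 0 0 0 0.015; 0 0 0.035 0 0 0 0.015; 0 0 0.03 0 0 0 0.015; 0 0 0.015 0 0 0 0.015; 0 0 0.008 0 0 0 0.015; 0 0 0.003 0 0 0 0.015; 0 0 0.001 0 0 0 0.015; 0 0 0 0 0 0 0.015")

```text
time_s: 7.48
position: [0.6119, 0.1967, 0.032]
tool_rot: [[-0.0, 1.0, 0.001], [1.0, 0.0, 0.0], [0.0, 0.001, -1.0]]
ft_force: [1.0, 0.4, -0.3]
grip_width: 0.0266
gripper_force: 29.7
```

Call:
move_arm(plan="0 0 0.001 0 0 0 0.015; 0 0 0.001 0 0 0 0.015; 0 0 0.001 0 0 0 0.015; 0 0 0.001 0 0 0 0.015; 0 0 0 0 0 0 0.015")

```text
time_s: 8.1
position: [0.6116, 0.1967, 0.0283]
tool_rot: [[-0.0, 1.0, 0.001], [1.0, 0.0, 0.0], [0.0, 0.001, -1.0]]
ft_force: [-3.3, -0.5, 7.4]
grip_width: 0.0268
gripper_force: 30.5
```

Call:
move_arm(plan="0 0 0 0 0 0 0.03; 0 0 0 0 0 0 0.04; 0 0 0 0 0 0 0.05; 0 0 -0.01 0 0 0 0.05; 0 0 -0.03 0 0 0 0.05; 0 0 -0.045 0 0 0 0.06; -0.01 -0.02 -0.03 0 0 0 0.07; -0.02 -0.04 0 0 0 0 0.07; -0.02 -0.045 0 0 0 0 0.07; -0.02 -0.04 0 0 0 0 0.07; -0.008 -0.0195 0 0 0 0 0.07; 0 0 0 0 0 0 0.07")

```text
time_s: 9.6
position: [0.4466, 0.1184, 0.1432]
tool_rot: [[0.001, 1.0, 0.001], [1.0, -0.001, 0.0], [0.0, 0.001, -1.0]]
ft_force: [-0.2, -0.3, 0.6]
grip_width: 0.0702
gripper_force: 0.0
```

```bash
python3 look.py w3
```

```text
9.6 [0.4466 0.1184 0.1432] [[0.001, 1.0, 0.001], [1.0, -0.001, 0.0], [0.0, 0.001, -1.0]] [-0.2 -0.3  0.6] 0.07019050636581341
[ 465    0  108  140 6530] z 0.065 rect of top [610.4 197.7] [23.1 24.9] 83.9
[ 251   40   72   74 4179] z 0.056 rect of top [421.8 209.7] [50.2 49.9] 0.0
[ 305  171   34   45 1195] z 0.062 rect of top [447.2 118.9] [23.2 23.1] 18.0
[ 463  244   98   66 1958] z 0.022 rect of top [641.8  22.7] [59.1 85.7] 80.4
[   0  255   23  101 1421] z 0.014 rect of top [ 91.8 -31.3] [145.7  28.7] 70.0
[ 301  276   55   64 2897] z 0.056 rect of top [452.3   2.6] [50.  38.8] 11.4
```

View pics/w3.png

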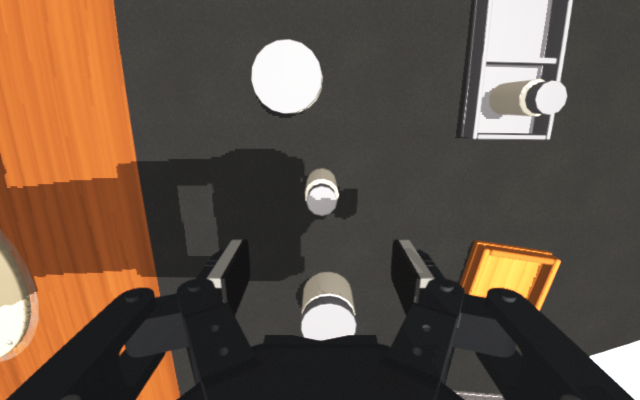

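The first vial stands upright in the near cell at about (515,98), with its cap top at 65 mm. The second vial is at (320,190), under the gripper.

Call:
move_arm(plan="0 0.001 0.03 0 0 0 0.07; 0 0 0.035 0 0 0 0.07; 0 0 0.032 0 0 0 0.07; 0 0 0.018 0 0 0 0.07; 0 0 0.005 0 0 0 0.07; 0 0 0 0 0 0 0.06; 0 0 0 0 0 0 0.04; 0 0 0 0 0 0 0.015; 0 0 0 0 0 0 0.015; 0 0 0 0 0 0 0.015; 0 0 0 0 0 0 0.015")

```text
time_s: 11.02
position: [0.4485, 0.1187, 0.023]
tool_rot: [[-0.0, 1.0, 0.001], [1.0, 0.0, 0.0], [0.0, 0.001, -1.0]]
ft_force: [-0.9, 0.1, 6.6]
grip_width: 0.0271
gripper_force: 29.4
```

Call:
move_arm(plan="0 0 -0.01 0 0 0 0.015; 0 0 -0.03 0 0 0 0.015; 0 0 -0.04 0 0 0 0.015; 0.01 0.01 -0.04 0 0 0 0.015; 0.02 0.03 0 0 0 0 0.015; 0.035 0.035 0 0 0 0 0.015; 0.035 0.035 0 0 0 0 0.015; 0.025 0.035 0 0 0 0 0.015; 0.015 0.018 0 0 0 0 0.015; 0 0 0 0 0 0 0.015; 0 0 0 0 0 0 0.015")

```text
time_s: 12.4
position: [0.6104, 0.2581, 0.1425]
tool_rot: [[0.0, 1.0, -0.001], [1.0, -0.0, -0.0], [-0.0, -0.001, -1.0]]
ft_force: [0.0, 0.8, -0.8]
grip_width: 0.0268
gripper_force: 29.8
```

Call:
move_arm(plan="0.0005 0 0.02 0 0 0 0.015; 0 0 0.035 0 0 0 0.015; 0 0 0.03 0 0 0 0.015; 0 0 0.015 0 0 0 0.015; 0 0 0.008 0 0 0 0.015; 0 0 0.003 0 0 0 0.015; 0 0 0.001 0 0 0 0.015; 0 0 0.001 0 0 0 0.015; 0 0 0.001 0 0 0 0.015; 0 0 0.001 0 0 0 0.015; 0 0 0 0 0 0 0.015; 0 0 0 0 0 0 0.015")

```text
time_s: 13.9
position: [0.6111, 0.2591, 0.0273]
tool_rot: [[-0.0, 1.0, 0.0], [1.0, 0.0, 0.0], [0.0, 0.0, -1.0]]
ft_force: [0.2, 0.1, -0.6]
grip_width: 0.0265
gripper_force: 29.8
```

Call:
move_arm(plan="0 0 0.001 0 0 0 0.015; 0 0 0.0005 0 0 0 0.015; 0 0 0 0 0 0 0.015")

```text
time_s: 14.28
position: [0.6112, 0.2592, 0.0271]
tool_rot: [[-0.0, 1.0, 0.001], [1.0, 0.0, 0.0], [0.0, 0.001, -1.0]]
ft_force: [-3.8, -0.4, 7.8]
grip_width: 0.0269
gripper_force: 30.5
```

Call:
move_arm(plan="0 0 0 0 0 0 0.03; 0 0 0 0 0 0 0.04; 0 0 0 0 0 0 0.05; 0 0 -0.01 0 0 0 0.05; 0 0 -0.03 0 0 0 0.05; 0 0 -0.045 0 0 0 0.06; -0.006 -0.02 -0.03 0 0 0 0.08; -0.012 -0.045 0 0 0 0 0.085; -0.012 -0.045 0 0 0 0 0.085; -0.012 -0.045 0 0 0 0 0.085; -0.009 -0.0335 0 0 0 0 0.085; 0 0 0 0 0 0 0.085")

```text
time_s: 15.78
position: [0.4211, 0.2079, 0.1418]
tool_rot: [[-0.0, 1.0, 0.0], [1.0, 0.0, 0.0], [0.0, 0.0, -1.0]]
ft_force: [1.1, -0.0, 0.0]
grip_width: 0.0847
gripper_force: 0.0
```

```bash
python3 look.py w4
```

```text
15.775 [0.4211 0.2079 0.1418] [[-0.0, 1.0, 0.0], [1.0, 0.0, 0.0], [0.0, 0.0, -1.0]] [ 1.1 -0.   0. ] 0.0847254728895649
[ 479   90  114  146 8667] z 0.065 rect of top [610.4 228.8] [24.9 84.9] 0.8
[ 290  156   65   72 3551] z 0.056 rect of top [421.9 209.9] [50.2 49.9] 54.1
[   0  289   51  107 2946] z 0.042 rect of top [69.1 -0.3] [39.4  8. ] 88.4
[472 359  45  31 512] z 0.022 rect of top [615.6 -20.5] [32.5 66.4] 47.7
```

View pics/w4.png

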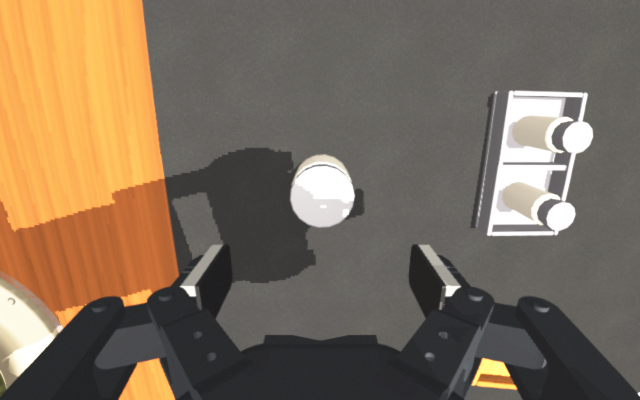

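Call:
move_arm(plan="0.001 0.001 0.03 0 0 0 0.085; 0 0 0.04 0 0 0 0.085; 0 0 0.035 0 0 0 0.085; 0 0 0.018 0 0 0 0.085; 0 0 0.005 0 0 0 0.085; 0 0 0 0 0 0 0.07; 0 0 0 0 0 0 0.06; 0 0 0 0 0 0 0.04; 0 0 0 0 0 0 0.04; 0 0 0 0 0 0 0.04; 0 0 0 0 0 0 0.04")

```text
time_s: 17.2
position: [0.4241, 0.2093, 0.0138]
tool_rot: [[0.0, 1.0, 0.002], [1.0, -0.0, 0.0], [0.0, 0.002, -1.0]]
ft_force: [-0.7, -0.4, 5.3]
grip_width: 0.051
gripper_force: 30.6
```

Call:
move_arm(plan="0 0 -0.01 0 0 0 0.04; 0 0 -0.03 0 0 0 0.04; 0 0 -0.045 0 0 0 0.04; -0.01 0.005 -0.04 0 0 0 0.04; -0.03 0.015 0 0 0 0 0.04; -0.05 0.025 0 0 0 0 0.04; -0.05 0.025 0 0 0 0 0.04; -0.05 0.025 0 0 0 0 0.04; -0.05 0.025 0 0 0 0 0.04; -0.05 0.025 0 0 0 0 0.04; -0.05 0.025 0 0 0 0 0.04; -0.03 0.015 0 0 0 0 0.04")

```text
time_s: 18.7
position: [0.6091, -0.1633, 0.1384]
tool_rot: [[0.002, 1.0, 0.001], [1.0, -0.002, -0.0], [-0.0, 0.001, -1.0]]
ft_force: [0.4, 1.2, -1.2]
grip_width: 0.051
gripper_force: 31.6
```

Call:
move_arm(plan="-0.02 0.01 0 0 0 0 0.04; -0.014 0.005 0 0 0 0 0.04; 0 0 0 0 0 0 0.04; 0 0 0 0 0 0 0.04")

```text
time_s: 19.2
position: [0.6233, -0.194, 0.1381]
tool_rot: [[-0.001, 1.0, -0.0], [1.0, 0.001, 0.0], [0.0, -0.0, -1.0]]
ft_force: [0.2, -0.1, -2.0]
grip_width: 0.0508
gripper_force: 31.6
```

```bash
python3 look.py w5
```

```text
19.2 [ 0.6233 -0.194   0.1381] [[-0.001, 1.0, -0.0], [1.0, 0.001, 0.0], [0.0, -0.0, -1.0]] [ 0.2 -0.1 -2. ] 0.05081301273151613
[  89   75   76   53 3098] z 0.061 rect of top [ 469.3 -118.2] [24.  23.5] 27.6
[ 266  132  114  108 1500] z 0.019 rect of top [ 623.5 -199.1] [97.8 90.2] 81.2
[505 278  32  28 307] z 0.014 rect of top [ 831.4 -306.8] [35.3 12. ] 53.0
[ 163  340   49   60 1457] z 0.039 rect of top [ 504.6 -365.9] [17.  28.5] 47.8
```

View pics/w5.png

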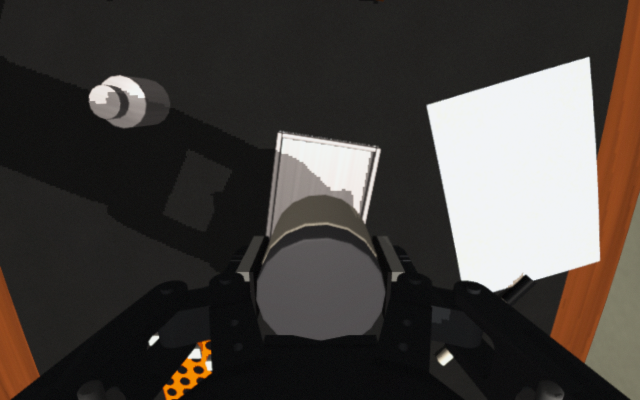

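Call:
move_arm(plan="0 0 0.02 0 0 0 0.04; 0 0 0.035 0 0 0 0.04; 0 0 0.035 0 0 0 0.04; 0 0 0.017 0 0 0 0.04; 0 0 0.007 0 0 0 0.04; 0 0 0.0025 0 0 0 0.04; 0 0 0.001 0 0 0 0.04; 0 0 0.001 0 0 0 0.04; 0 0 0.001 0 0 0 0.04; 0 0 0 0 0 0 0.04; 0 0 0 0 0 0 0.04")

```text
time_s: 20.62
position: [0.6236, -0.1949, 0.0184]
tool_rot: [[-0.0, 1.0, 0.0], [1.0, 0.0, -0.0], [-0.0, 0.0, -1.0]]
ft_force: [-0.7, 0.9, -0.8]
grip_width: 0.0513
gripper_force: 31.6
```

Call:
move_arm(plan="0 0 0.001 0 0 0 0.04; 0 0 0.0005 0 0 0 0.04; 0 0 0 0 0 0 0.04; 0 0 0 0 0 0 0.04")

```text
time_s: 21.12
position: [0.6237, -0.1949, 0.0178]
tool_rot: [[-0.0, 1.0, 0.001], [1.0, 0.0, -0.0], [-0.0, 0.001, -1.0]]
ft_force: [-3.3, 1.4, 7.3]
grip_width: 0.051
gripper_force: 32.3
```

Call:
move_arm(plan="0 0 0 0 0 0 0.055; 0 0 0 0 0 0 0.065; 0 0 0 0 0 0 0.075; 0 0 -0.01 0 0 0 0.075; 0 0 -0.03 0 0 0 0.08; 0 0 -0.045 0 0 0 0.085; 0.015 -0.02 -0.037 0 0 0 0.085; 0.043 -0.038 0 0 0 0 0.085; 0.043 -0.038 0 0 0 0 0.085; 0.043 -0.038 0 0 0 0 0.085; 0.035 -0.026 0 0 0 0 0.085; 0.014 -0.0105 0 0 0 0 0.085")

```text
time_s: 22.62
position: [0.452, -0.0005, 0.1396]
tool_rot: [[-0.001, 1.0, 0.001], [1.0, 0.001, -0.0], [-0.0, 0.001, -1.0]]
ft_force: [0.4, -0.2, -0.1]
grip_width: 0.0848
gripper_force: 0.0
```

Call:
move_arm(plan="0 0 0 0 0 0 0.085")

```text
time_s: 22.75
position: [0.4534, -0.0017, 0.1394]
tool_rot: [[-0.001, 1.0, 0.001], [1.0, 0.001, -0.001], [-0.001, 0.001, -1.0]]
ft_force: [0.5, -0.3, -0.2]
grip_width: 0.085
gripper_force: 0.0
```

```bash
python3 look.py w6
```

```text
22.75 [ 0.4534 -0.0017  0.1394] [[-0.001, 1.0, 0.001], [1.0, 0.001, -0.001], [-0.001, 0.001, -1.0]] [ 0.5 -0.3 -0.2] 0.08497466567302098
[ 466  122  119  105 3829] z 0.023 rect of top [639.4   9.8] [84.2 85.9] 80.0
[ 289  161   65   73 3618] z 0.056 rect of top [453.7  -3.7] [50.1 49.9] 64.5
[ 316  278   42   60 1938] z 0.06 rect of top [ 468.6 -116.5] [22.5 21.1] 5.0
[ 467  359   50   41 1433] z 0.06 rect of top [ 623.8 -188.4] [42.  48.8] 87.1
```

View pics/w6.png

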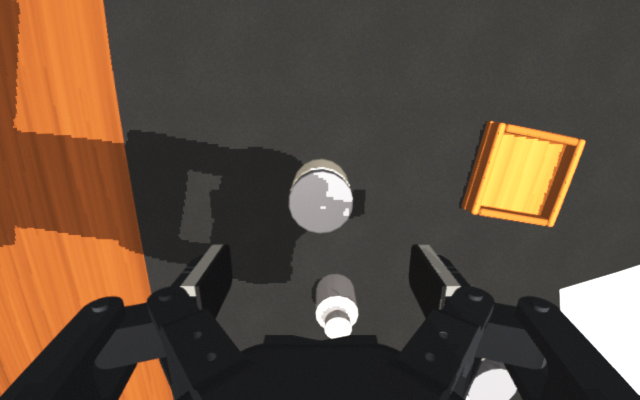

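The image shows jar 2 at (322,195), under the gripper. The case is at (525,175) and the first jar stands in the tray at (492,380).

Call:
move_arm(plan="-0.0025 0 0.03 0 0 0 0.085; 0 0 0.04 0 0 0 0.085; 0 0 0.034 0 0 0 0.085; 0 0 0.016 0 0 0 0.085; 0 0 0.005 0 0 0 0.085; 0 0 0 0 0 0 0.07; 0 0 0 0 0 0 0.06; 0 0 0 0 0 0 0.04; 0 0 0 0 0 0 0.04; 0 0 0 0 0 0 0.04; 0 0 0 0 0 0 0.04")

```text
time_s: 24.18
position: [0.4536, -0.0046, 0.0147]
tool_rot: [[-0.0, 1.0, 0.002], [1.0, 0.0, -0.001], [-0.001, 0.002, -1.0]]
ft_force: [-0.6, -0.7, 5.4]
grip_width: 0.0512
gripper_force: 30.7
```

Call:
move_arm(plan="0 0 -0.01 0 0 0 0.04; 0 0 -0.03 0 0 0 0.04; 0 0 -0.045 0 0 0 0.04; -0.01 0.005 -0.04 0 0 0 0.04; -0.03 0.015 0 0 0 0 0.04; -0.045 0.026 0 0 0 0 0.04; -0.045 0.026 0 0 0 0 0.04; -0.045 0.026 0 0 0 0 0.04; -0.045 0.026 0 0 0 0 0.04; -0.03 0.02 0 0 0 0 0.04; -0.02 0.013 0 0 0 0 0.04; 0 0 0 0 0 0 0.04")

```text
time_s: 25.68
position: [0.6101, -0.2753, 0.1388]
tool_rot: [[0.001, 1.0, -0.0], [1.0, -0.001, 0.0], [0.0, -0.0, -1.0]]
ft_force: [-0.3, -0.5, -1.1]
grip_width: 0.0508
gripper_force: 31.7
```

Call:
move_arm(plan="0 0.001 0.02 0 0 0 0.04; 0 0 0.035 0 0 0 0.04; 0 0 0.035 0 0 0 0.04; 0 0 0.017 0 0 0 0.04; 0 0 0.007 0 0 0 0.04; 0 0 0.0025 0 0 0 0.04; 0 0 0.001 0 0 0 0.04; 0 0 0.001 0 0 0 0.04; 0 0 0.001 0 0 0 0.04; 0 0 0.001 0 0 0 0.04; 0 0 0 0 0 0 0.04; 0 0 0 0 0 0 0.04")

```text
time_s: 27.18
position: [0.6111, -0.2744, 0.0188]
tool_rot: [[-0.0, 1.0, 0.0], [1.0, 0.0, -0.0], [-0.0, 0.0, -1.0]]
ft_force: [-2.6, 0.5, 5.3]
grip_width: 0.0512
gripper_force: 32.1
```

Call:
move_arm(plan="0 0 0 0 0 0 0.055; 0 0 0 0 0 0 0.065; 0 0 0 0 0 0 0.075; 0 0 -0.01 0 0 0 0.075; 0 0 -0.03 0 0 0 0.08; 0 0 -0.045 0 0 0 0.085; 0.01 -0.01 -0.037 0 0 0 0.085; 0.035 -0.03 0 0 0 0 0.085; 0.04 -0.037 0 0 0 0 0.085; 0.04 -0.037 0 0 0 0 0.085; 0.025 -0.023 0 0 0 0 0.085; 0.006 -0.005 0 0 0 0 0.085")

```text
time_s: 28.68
position: [0.4683, -0.1173, 0.1413]
tool_rot: [[-0.001, 1.0, 0.001], [1.0, 0.001, -0.0], [-0.0, 0.001, -1.0]]
ft_force: [1.0, -0.5, -0.2]
grip_width: 0.0849
gripper_force: 0.0
```

Call:
move_arm(plan="0 0 0 0 0 0 0.075; 0 0 0 0 0 0 0.075")

```text
time_s: 28.92
position: [0.47, -0.1193, 0.1404]
tool_rot: [[0.001, 1.0, 0.001], [1.0, -0.001, -0.0], [-0.0, 0.001, -1.0]]
ft_force: [-0.2, 0.7, -0.3]
grip_width: 0.0748
gripper_force: 0.0
```

```bash
python3 look.py w7
```

```text
28.925 [ 0.47   -0.1193  0.1404] [[0.001, 1.0, 0.001], [1.0, -0.001, -0.0], [-0.0, 0.001, -1.0]] [-0.2  0.7 -0.3] 0.07480824033931179
[ 464    0  128   97 3478] z 0.023 rect of top [638.3   5.7] [76.9 85.9] 81.4
[ 296  164   48   53 1952] z 0.061 rect of top [ 468.7 -118.2] [23.1 23.4] 0.6
[ 431  211  103   89 4520] z 0.06 rect of top [ 621.8 -187.9] [50.9 39.6] 12.7
[599 329  41  36 319] z 0.013 rect of top [ 823.7 -315.2] [57.5 11.8] 51.6
[457 351  34  28 654] z 0.06 rect of top [ 616.8 -281.5] [34.3 31.8] 86.8
```

View pics/w7.png

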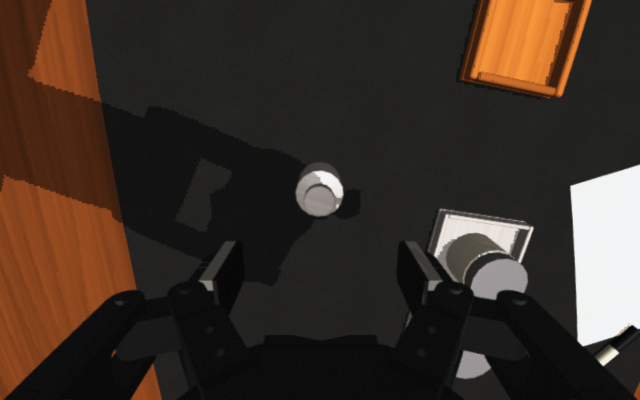

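Call:
move_arm(plan="0.001 -0.001 0.03 0 0 0 0.075; 0 0 0.04 0 0 0 0.075; 0 0 0.033 0 0 0 0.075; 0 0 0.0155 0 0 0 0.075; 0 0 0.005 0 0 0 0.075; 0 0 0 0 0 0 0.06; 0 0 0 0 0 0 0.045; 0 0 0 0 0 0 0.03; 0 0 0 0 0 0 0.025; 0 0 0 0 0 0 0.025; 0 0 0 0 0 0 0.025", grip_force=55)

```text
time_s: 30.35
position: [0.4687, -0.1177, 0.0179]
tool_rot: [[-0.0, 1.0, 0.002], [1.0, 0.0, -0.001], [-0.001, 0.002, -1.0]]
ft_force: [-1.1, -1.0, 6.1]
grip_width: 0.0381
gripper_force: 55.0
```

Call:
move_arm(plan="0 0 -0.008 0 0 0 0.025; 0 0 -0.02 0 0 0 0.025; 0 0 -0.03 0 0 0 0.025; 0.005 0.005 -0.03 0 0 0 0.025; 0.015 0.02 -0.02 0 0 0 0.025; 0.022 0.03 -0.01 0 0 0 0.025; 0.025 0.035 0 0 0 0 0.025; 0.025 0.035 0 0 0 0 0.025; 0.02 0.028 0 0 0 0 0.025; 0.011 0.014 0 0 0 0 0.025; 0.0045 0.004 0 0 0 0 0.025; 0 0 0 0 0 0 0.025")

```text
time_s: 31.85
position: [0.6386, 0.0101, 0.1347]
tool_rot: [[-0.0, 1.0, -0.001], [1.0, 0.0, 0.0], [0.0, -0.001, -1.0]]
ft_force: [-0.6, 0.5, -3.9]
grip_width: 0.038
gripper_force: 56.3
```

Call:
move_arm(plan="0 0 0 0 0 0 0.025; 0 0 0 0 0 0 0.025")

```text
time_s: 32.1
position: [0.6388, 0.0096, 0.135]
tool_rot: [[0.001, 1.0, -0.0], [1.0, -0.001, -0.0], [-0.0, -0.0, -1.0]]
ft_force: [-0.3, -0.3, -3.7]
grip_width: 0.0378
gripper_force: 56.3
```

```bash
python3 look.py w8
```

```text
32.1 [0.6388 0.0096 0.135 ] [[0.001, 1.0, -0.0], [1.0, -0.001, -0.0], [-0.0, -0.0, -1.0]] [-0.3 -0.3 -3.7] 0.03784299584671705
[ 520    0   89  113 8089] z 0.02 rect of top [841.3 129.4] [62.7 89.7] 17.5
[ 270  135  108  106 2976] z 0.126 rect of top [639.8  22.7] [12.7 36.9] 84.7
[271 327  68  13 341] z 0.017 rect of top [ 617.8 -148.8] [ 3.3 62.6] 82.4
```

View pics/w8.png

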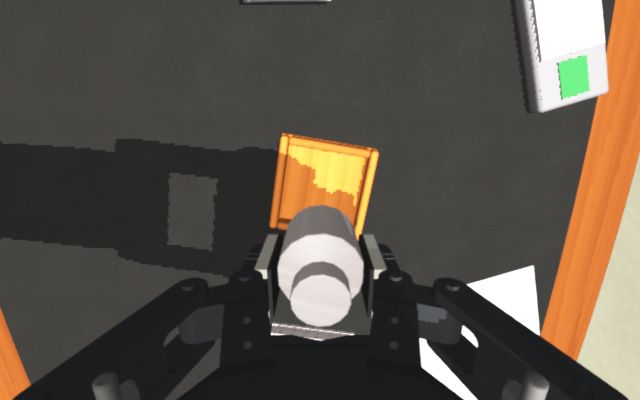

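Call:
move_arm(plan="0 0.001 0.02 0 0 0 0.025; 0 0 0.03 0 0 0 0.025; 0 0 0.03 0 0 0 0.025; 0 0 0.016 0 0 0 0.025; 0 0 0.007 0 0 0 0.025; 0 0 0.003 0 0 0 0.025; 0 0 0.001 0 0 0 0.025; 0 0 0.001 0 0 0 0.025; 0 0 0.001 0 0 0 0.025; 0 0 0.001 0 0 0 0.025; 0 0 0 0 0 0 0.025; 0 0 0 0 0 0 0.025")

```text
time_s: 33.65
position: [0.6402, 0.0101, 0.025]
tool_rot: [[-0.0, 1.0, 0.0], [1.0, 0.0, -0.0], [-0.0, 0.0, -1.0]]
ft_force: [-0.9, 0.1, -2.7]
grip_width: 0.0377
gripper_force: 56.4
```

Call:
move_arm(plan="0 0 0.001 0 0 0 0.025; 0 0 0.0005 0 0 0 0.025; 0 0 0 0 0 0 0.025; 0 0 0 0 0 0 0.025")

```text
time_s: 34.15
position: [0.6402, 0.0101, 0.0249]
tool_rot: [[-0.0, 1.0, 0.001], [1.0, 0.0, -0.0], [-0.0, 0.001, -1.0]]
ft_force: [-5.7, 0.9, 9.4]
grip_width: 0.0381
gripper_force: 57.7
```

Call:
move_arm(plan="0 0 0 0 0 0 0.042; 0 0 0 0 0 0 0.05; 0 0 0 0 0 0 0.06; 0 0 -0.01 0 0 0 0.06; 0 0 -0.03 0 0 0 0.06; 0 0 -0.045 0 0 0 0.06; 0 -0.02 -0.05 0 0 0 0.06; 0 -0.045 -0.05 0 0 0 0.06; 0 -0.05 -0.03 0 0 0 0.06; 0 -0.05 0 0 0 0 0.06; 0 -0.04 0 0 0 0 0.06; 0 0 0 0 0 0 0.06")

```text
time_s: 35.65
position: [0.4364, 0.0104, 0.236]
tool_rot: [[0.0, 1.0, 0.001], [1.0, -0.0, -0.0], [-0.0, 0.001, -1.0]]
ft_force: [0.1, -0.7, 0.1]
grip_width: 0.0596
gripper_force: 0.0
```

```bash
python3 look.py w9; python3 - <<'E'
from h import *
im,d=viewer.get_image('side');cv2.imwrite('pics/side9.png',im[:,:,::-1])
E
```

```text
35.65 [0.4364 0.0104 0.236 ] [[0.0, 1.0, 0.001], [1.0, -0.0, -0.0], [-0.0, 0.001, -1.0]] [ 0.1 -0.7  0.1] 0.05961587125322059
[446   0  73  33 955] z 0.026 rect of top [611.3 177.4] [71.  30.1] 1.5
[468   0  36  13 273] z 0.047 rect of top [610.1 184.5] [ 2.1 13.5] 87.5
[628  15  12 100 816] z 0.017 rect of top [809.  132.4] [ 12.8 113. ] 13.5
[   0   95   70  157 7910] z 0.054 rect of top [ 61.7 -17.3] [88.1 16.5] 73.2
[ 444  128   87   78 3303] z 0.067 rect of top [638.6   9.9] [23.7 24.3] 54.6
[ 435  343   31   47 1039] z 0.059 rect of top [ 614.6 -267. ] [36.8 49.3] 48.8
```

View pics/side9.png

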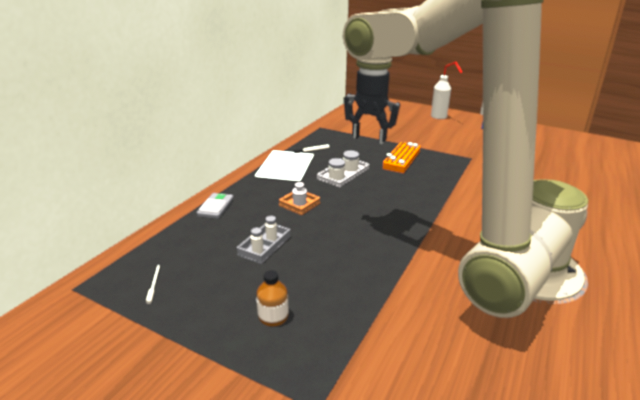

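View pics/w9.png

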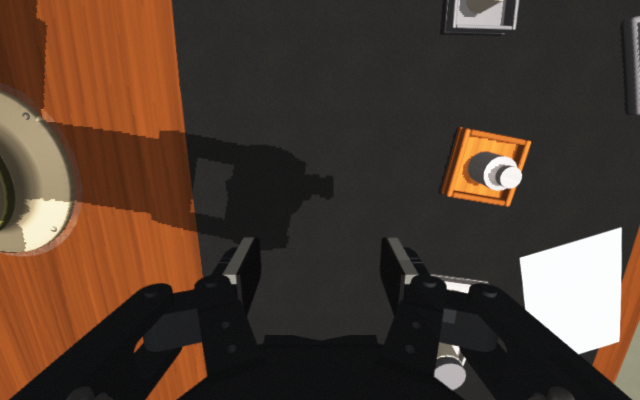

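The side view shows everything upright in place: vials in the rack at (257,240) and (271,228), weight in the case at (299,195), and jars in the tray at (337,170) and (351,160). The bottle and tube rack haven't moved, and the robot is touching nothing.

```bash
python3 -c "
from rig import env
print(env.close_job())"
```

```text
the job is handed in; nothing more can be done
None
```

The job is handed in: both vials are in the rack (one per cell), both jars in the tray and the weight in the case, all upright in the final pictures; the bottle and tube rack were left alone, and the arm finished at about 36 s.

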